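# Half-turn roll check of a wooden wheel

## Robot

A 6-joint arm with a two-finger parallel gripper is mounted at the origin on the work surface. World frame = base frame: x ahead of the robot, y to its left, z up, the work surface at z = 0. Lengths are in m, angles in rad, forces in N, time in s.
With the tool pointing down it reaches from about 0.275 to 0.75 m from the base axis. Payload 10.2 kg.
Tool frame: the origin (TCP) lies between the finger pads; the fingertips stand 11 mm ahead of it and the grasp point (between the pads) lies 8 mm behind it; y points along the fingers, z is the direction in which the jaws open and shut, and the axes are right-handed (so a half turn about y gives the same grasp; the last joint's range is limited). The gripper opens to 88 mm and grips with 3 to 60 N. Pads are 18 mm wide; open, the fingers measure 123 mm over their backs; the gripper's body (75 mm by 187 mm) begins 45 mm behind the grasp point.
Start: joints at [-1.512, 0.313, 1.498, -0, 1.331, -0.223], TCP at [0.146, -0.504, 0.25] pointing down, gripper open.
Joint ranges: [-2.94, 2.94], [-0.97, 2.17], [0.19, 2.56], [-1.23, 4.37], [0.02, 3.11], [-2.88, 2.88]. Speed limits (rad/s): [2.39, 2.39, 3.01, 3.14, 3.14, 3.14].

## Interface

Orientations are given as a unit quaternion [x, y, z, w].
In Python, from rig import arm gives the robot as it stands. The module is installed in compiled form; this text tells all that it offers.
- The arm moves only by the tool play_rows, never from a script. Its argument "increments" is a list of rows, each a list of 3 entries, a list of its own where there are three numbers: the shift along the tool's x, y, z in mm, then the turn, a rotation vector about the tool's x, y, z in degrees, then the opening, from 0 (shut) to 1 (fully open). In form: [[[x, y, z], [rx, ry, rz], gripper], ...]. A call has 1 to 5 rows; each row is the pose to reach, as a shift and turn from the pose measured when the call began, along the tool's axes at that moment; what a row does not reach only later rows make up. A row lasts 1/8 s, in which the tool goes at most 62.5 mm and 10.7 degrees, less where a joint would pass 70% of its speed; a pose out of reach is approached as far as the arm can. A call with a gripper value outside its range is refused whole. The fingers move at their own pace and stop on an object; "newtons" is the grip in N (left out, the last holds). Time passes only in rows, so rows that repeat a pose let the fingers close. It gives the time, the measured TCP pose, the force and the opening at its end, in the units of the state.
- arm.state(): the state, without advancing time (a new reading comes with each control period).
- arm.get_image(name): name is "scene" or "top" or "wrist"; returns the picture (420x560x3 uint8, red, green, blue); there is no depth.
- arm.get_calibration(name): a dict with "fx", "fy", "cx", "cy" (pixels), "extrinsics" (4x4, takes a point from camera to world coordinates); the wrist camera has in their place "tool_from_camera" (4x4, takes a point from camera to tool coordinates, whose origin is the TCP and whose axes are the tool frame's). Camera axes: x right, y up, looking along -z (the intrinsics and any distortion apply to the point x, -y, -z); pixel columns grow to the right and rows downward; lengths in m; the calibration is good to about 2 mm. The wrist camera is an equidistant fisheye: a pixel r from the principal point sees the ray r / f radians off the axis. A picture is of the moment at which its call begins: read the wrist's pose just before it. get_calibration takes no time and is no camera call.
- arm.sign_off(): hands the job in, once; it reports no verdict.
Trained networks look in the newest picture that a camera, given by its name, has taken for a name from the list of things; names that differ only in an ending like _2 or _b are one class to them, and where a whole thing is asked for, a point or a joint stands for the part that bears it (a point fixed in the world has none). Each returns a list of dicts, best first, with "confidence" (0 to 1); they miss things now and then, are a little off and sometimes report something else, mostly with a low value. They report only what shows in the picture. A call takes as long as a camera call.
- arm.boxes_of(camera, query): "position" ([x, y, z] in m, in the coordinates of the camera as it stood for that picture, good to about 4 mm: the middle of the surface that is visible of it).
The state is a dict: "time": time; "joint_positions": joint angles; "qvel": joint speeds; "joint_efforts": joint torques, N m; "ee_pos": TCP position; "orientation": TCP orientation; "ft_force": force on the tool from outside, world axes, zero at the start; "torque": the same for the moment, N m; "gripper_width": finger opening in m.
Only numpy, scipy, OpenCV 4.12 (cv2) and the standard library are available. Lean on these libraries where they do the work, as an engineer would, in place of code of your own. Each camera call takes 0.05 s, during which the arm holds its last target.

## Task

Check the wooden wheel with the dowel axle on the rolling board: take it from its stand and set it upright on its rim in the middle of the start seat, square to the board with its drilled hole uppermost, and let go of it. Then take it afresh and roll it along the board, without dragging or carrying it and without letting it tip over, until it stands square in the middle of the end seat by the stop block, half a turn on, so that the hole is at the bottom. Leave it standing there by itself, and leave the other things alone.

Things in the scene. Friction and masses are not known exactly. Their poses are not given: they have to be found in the camera images.
- wheel: Pale wooden wheel, 90 mm across, 24 mm thick, about 0.14 kg, with a darker dowel axle (18 mm thick, 90 mm long, turning with it) that sticks out 33 mm beyond each face. Origin at its centre, y along the axle, z towards the drilled hole. Starts upright in stand_a, hole uppermost, centre 55 mm above the table; on the board 53 mm. Stands by itself on its rim; tips over if leaned 15 degrees.
- wheel_hole (a point): The drilled hole of the wheel: a dark round spot, 16 mm, on both faces, 30 mm from the wheel's centre.
- wheel_axle_end (a point): The +y end of the axle, 45 mm from the wheel's centre on its axis. Pushed level on both axle ends from behind, fingers straddling the wheel, the wheel rolls freely and stays square (under 2 N, ribs included).
- board: Rolling board, fixed: plywood 310 x 100 mm, 8 mm thick, origin at the centre of its underside; +x is the rolling direction, towards the stop block. Dark ribs across it, 4 mm wide, 2 mm high: at x = -93 and -57 mm (start seat between them) and +48 mm (end seat between it and the block). Stop block: x = 113 to 138 mm, 50 mm wide, top 73 mm above the table.
- start_seat (a point): Middle of the start seat on the board's upper face (8 mm above the table), at x = -75 mm on the board; axes as the board. The wheel, axle across the board, stands with its centre 45 mm above this point, with 3 mm of play.
- end_seat (a point): Middle of the end seat on the board's upper face, 141 mm (half a turn of the wheel) ahead of start_seat along the board's +x; axes as the board. The wheel's rim is then 2 mm from the stop block.
- stand_a: One of two equal fixed wooden stands, 120 x 70 mm, origin at the centre of its underside. Base 10 mm thick; two cheeks along its x, tops 40 mm above the table, with a 29 mm gap; a 16 mm high chock in the gap 36 mm either side of the middle. Holds the wheel, axle along the stand's y, above the cheeks.
- stand_b: The other stand, the same; it holds the plain disc. The two stands may change places.
- plain_disc: Bystander: a wooden disc as large as the wheel (90 mm, 24 mm thick) but with no axle and no hole, upright in stand_b. Origin at its centre.
- pot: Bystander: empty black plastic pot, 84 mm across, 100 mm high; origin at the centre of its underside.
- wood_block: Bystander: pale wooden block, 70 mm cube; origin at the centre of its underside.

How it is judged:
On the way, in this order (a step that is already met when the one before it is completed fails the run):
1. the wheel stands upright in the start seat (within 18 mm of its middle), square to the board within 17 degrees, hole uppermost within 40 degrees, released and at rest (horizontal distance between wheel and start_seat below 0.018 m and angle between wheel's own y axis and vertical between 1.42 and 1.72 rad and height (world z) of wheel between 0.047 and 0.058 m and angle between the y axis of wheel and the y axis of board, either way round below 0.3 rad and height (world z) of wheel_hole above 0.075 m and linear speed of wheel below 0.03 m/s and angular speed of wheel below 0.6 rad/s and contact force between the fingers and wheel below 0.1 N), for 0.2 s.
2. the wheel is on its rim on the board about half way, and has turned about a quarter turn (hole within 18 mm of the height of the wheel's centre) (x of wheel in the frame of board between -0.035 and 0.025 m and y of wheel in the frame of board between -0.035 and 0.035 m and angle between wheel's own y axis and vertical between 1.42 and 1.72 rad and height (world z) of wheel between 0.047 and 0.058 m and height (world z) of wheel_hole between 0.035 and 0.071 m), for 0.05 s.
At the end, for the whole second after the job is handed in: The wheel stands upright (within 8 degrees) on the board in the end seat, its centre within 20 mm of the seat's middle, square to the board within 17 degrees, the hole at the bottom (within about 40 degrees), at rest and released; the plain disc, pot and block are within 30 mm of where they began (horizontal distance between wheel and end_seat below 0.02 m and angle between wheel's own y axis and vertical between 1.42 and 1.72 rad and height (world z) of wheel between 0.047 and 0.058 m and angle between the y axis of wheel and the y axis of board, either way round below 0.3 rad and height (world z) of wheel_hole below 0.031 m and linear speed of wheel below 0.03 m/s and angular speed of wheel below 0.6 rad/s and contact force between the fingers and wheel below 0.1 N and distance of each of plain_disc, pot, wood_block from where it was at the start of the episode below 0.03 m); the robot touches nothing.
It fails at once if the wheel leans over by more than 35 degrees (angle between wheel's own y axis and vertical below 0.96 rad or angle between wheel's own y axis and vertical above 2.18 rad).
It fails at once if a bystander is moved by more than 30 mm (distance of any of plain_disc, pot, wood_block from where it was at the start of the episode above 0.03 m).
It also fails if it takes over 48 s, if anything falls off the work surface, if the arm or the gripper's body presses on something with over 40 N, if the wrist force passes 120 N, or if a joint passes its speed limit or range.

## Working session

There is one attempt and no reset: what is moved stays moved. The work goes in short steps, Python scripts to look and compute and a tool call to move; the robot and the scene stay as the last step left them, time stands still between calls to the robot, and variables do not carry over. Pictures are saved under pics/ and viewed, and the job is handed in when it is done.

Besides the shell and the picture viewer there is one more tool, called by a JSON object that holds its "op" and its "data". play_rows: Moves the arm, as the interface text tells. Its arguments: {"type":"object","properties":{"increments":{"type":"array"},"newtons":{"type":"number"}},"required":["increments"]}

```bash
mkdir -p pics; ls
python3 - <<'E'
from rig import arm
import cv2, numpy as np
print(arm.state())
for n in ("scene","top"):
    im=arm.get_image(n); cv2.imwrite(f"pics/{n}0.png",im[:,:,::-1])
    c=arm.get_calibration(n); print(n,c)
    E=np.array(c["extrinsics"])
    for q in ("wheel","wheel_hole","wheel_axle_end","board","stand_a","plain_disc","pot","wood_block"):
        if n=="scene" and q in("pot","wood_block","plain_disc"): continue
        for d in arm.boxes_of(n,q)[:3]:
            print(q,round(d["confidence"],2),np.round((E@np.r_[d["position"],1])[:3],4))
print(arm.get_calibration("wrist"))
E
```

```text
pics
{'time': 0.0, 'joint_positions': array([-1.51237745e+00,  3.13426370e-01,  1.49841364e+00, -1.64540246e-06,
        1.33103282e+00, -2.23423284e-01]), 'qvel': array([-2.83596461e-04, -4.08690796e-04,  3.03899307e-04,  6.00022370e-05,
        4.58432812e-04, -1.43865712e-03]), 'joint_efforts': array([ 1.40412332e-03, -4.02211690e+01, -2.52259219e+01,  6.95655285e-02,
        3.53516999e-02, -9.12389805e-05]), 'ee_pos': array([ 0.14597813, -0.50405328,  0.24918199]), 'orientation': array([-0.09928015,  0.70054822, -0.69964598,  0.09935362]), 'ft_force': array([-1.16999313,  0.23422189, -0.98855169]), 'torque': array([-0.03696639, -0.03130375,  0.01243659]), 'gripper_width': 0.0883031538530477}
scene {'fx': 379.43156495380384, 'fy': 379.43156495380384, 'cx': 281.0477701270227, 'cy': 210.15312947058032, 'extrinsics': array([[ 0.25616473, -0.72546878,  0.63880723,  1.10906057],
       [ 0.96663144,  0.19101433, -0.17069617, -0.15942278],
       [ 0.00181341,  0.66121749,  0.75019207,  0.70948387],
       [ 0.        ,  0.        ,  0.        ,  1.        ]])}
wheel 0.92 [ 0.6929 -0.1
[... 900 characters left out ...]
4]
plain_disc 0.94 [0.6638 0.1302 0.0909]
plain_disc 0.42 [ 0.4876 -0.3576  0.0445]
plain_disc 0.31 [0.4604 0.0292 0.0069]
pot 0.71 [ 0.487  -0.3576  0.0451]
wood_block 0.77 [0.4637 0.3324 0.074 ]
wood_block 0.72 [0.4609 0.0305 0.0046]
{'fx': 325.19226210127806, 'fy': 325.19226210127806, 'cx': 283.3290792422693, 'cy': 209.7885595605693, 'tool_from_camera': array([[ 5.94417317e-04, -9.62274948e-01, -2.72078243e-01,
        -7.04304073e-02],
       [-3.86084285e-04,  2.72078050e-01, -9.62275109e-01,
        -1.35973661e-01],
       [ 9.99999749e-01,  6.77038123e-04, -2.09791331e-04,
         1.04848371e-03],
       [ 0.00000000e+00,  0.00000000e+00,  0.00000000e+00,
         1.00000000e+00]])}
```

View pics/scene0.png

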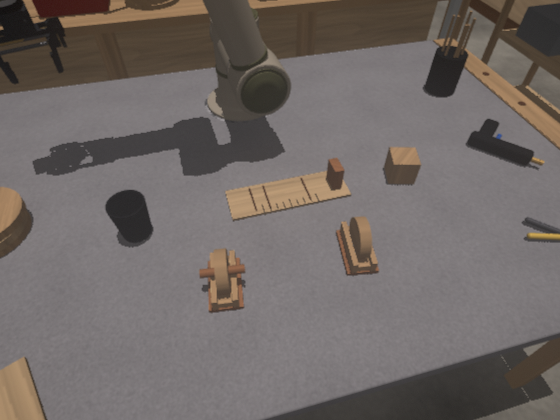

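View pics/top0.png

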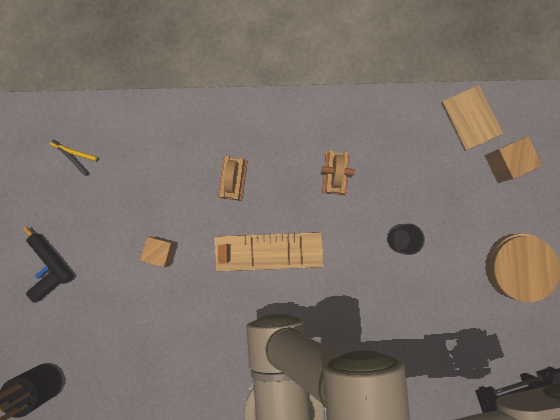

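Run:
```python
import cv2,numpy as np
t=cv2.imread("pics/top0.png")
a=cv2.resize(t[225:280,205:335],None,fx=6,fy=6,interpolation=cv2.INTER_CUBIC)
b=cv2.resize(t[140:205,300:375],None,fx=5,fy=5,interpolation=cv2.INTER_CUBIC)
cv2.imwrite("pics/c1.png",a);cv2.imwrite("pics/c2.png",b)
s=cv2.imread("pics/scene0.png")
cv2.imwrite("pics/c3.png",cv2.resize(s[150:225,220:360],None,fx=5.5,fy=5.5,interpolation=cv2.INTER_CUBIC))
cv2.imwrite("pics/c4.png",cv2.resize(s[240:315,190:260],None,fx=7,fy=7,interpolation=cv2.INTER_CUBIC))
```

```text
(no output)
```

View pics/c1.png

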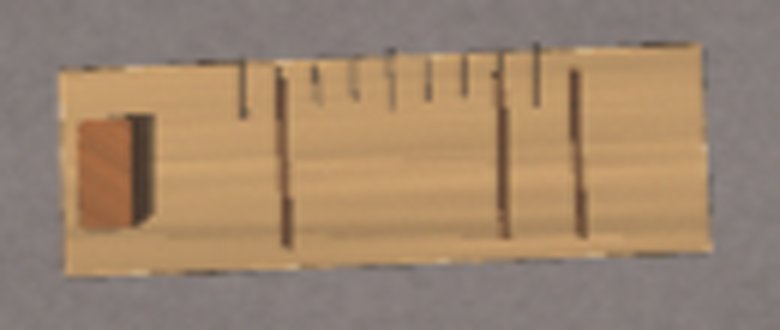

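View pics/c2.png

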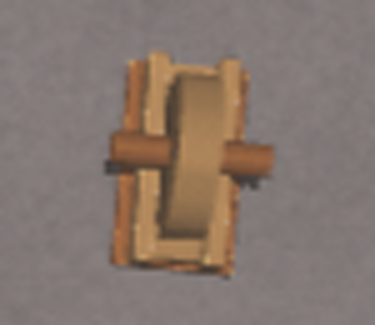

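View pics/c3.png

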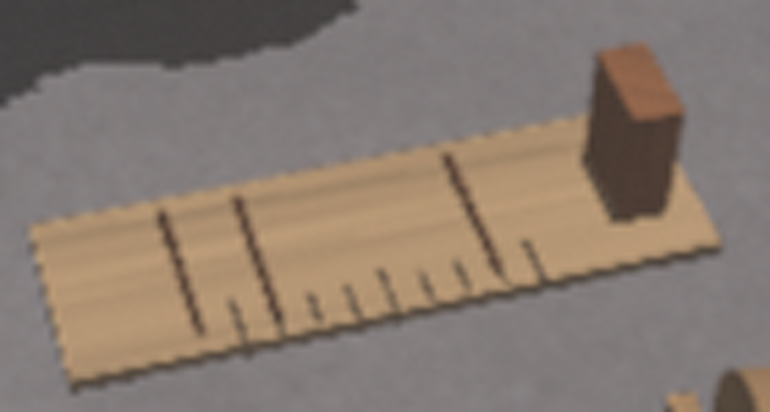

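View pics/c4.png

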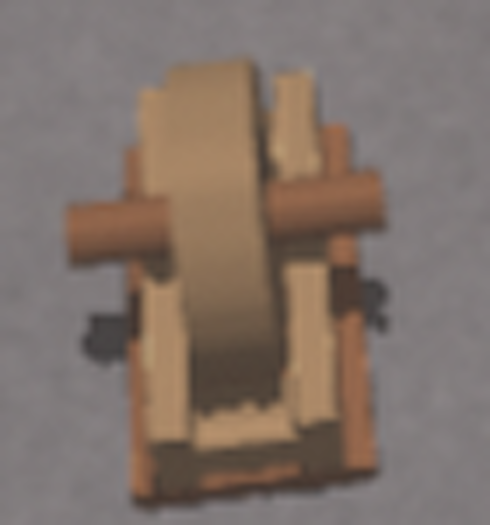

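```bash
cat > h.py <<'E'
import numpy as np,cv2
from rig import arm
from scipy.spatial.transform import Rotation as R
def ray(cam,u,v,z):
    c=arm.get_calibration(cam);E=np.array(c["extrinsics"])
    d=E[:3,:3]@np.array([(u-c["cx"])/c["fx"],-(v-c["cy"])/c["fy"],-1.])
    o=E[:3,3]; return o+d*(z-o[2])/d[2]
def proj(cam,P):
    c=arm.get_calibration(cam);E=np.array(c["extrinsics"])
    p=E[:3,:3].T@(np.array(P)-E[:3,3]); return np.array([c["cx"]+c["fx"]*p[0]/-p[2], c["cy"]-c["fy"]*p[1]/-p[2]])
def cr(x,y,s,ox,oy): return (x+.5)/s-.5+ox,(y+.5)/s-.5+oy
E
python3 - <<'E'
from h import *
def show(cam,pts,s,ox,oy,z):
    P=np.array([ray(cam,*cr(x,y,s,ox,oy),z) for x,y in pts]);print(cam,np.round(P[:,:2],4).tolist());return P
for cam,pts,a in (("top",[(60,70),(702,45),(710,252),(66,274)],(6,205,225)),("scene",[(720,245),(72,385),(32,228),(585,115)],(5.5,220,150))):
    # order: +x far side..., 
    P=show(cam,pts,*a,.008)
    print("centre",P[:4].mean(0),"ang",np.degrees(np.arctan2(*(P[0]-P[1])[[1,0]])),np.linalg.norm(P[0]-P[1]),np.linalg.norm(P[1]-P[2]))
ribs_top=[(281,67),(288,247),(502,80),(506,237),(575,70),(583,236)]
show("top",ribs_top,6,205,225,.01)
show("scene",[(448,155),(500,275),(238,198),(280,322),(161,212),(201,333)],5.5,220,150,.01)
for cam,pts,a in (("top",[(112,149),(272,160)],(5,300,140)),("scene",[(68,235),(383,200)],(7,190,240))):
    P=show(cam,pts,*a,.055); print(P.mean(0),np.degrees(np.arctan2(*(P[0]-P[1])[[1,0]])),np.linalg.norm(P[0]-P[1]))
E
```

```text
top [[0.503, 0.1879], [0.5088, -0.1212], [0.4099, -0.1223], [0.4054, 0.1859]]
centre [0.4567793  0.03259022 0.008     ] ang 91.07908953984439 0.3091704190028718 0.0988553288943974
scene [[0.5042, 0.1862], [0.5114, -0.1203], [0.4117, -0.1217], [0.404, 0.1549]]
centre [0.45782638 0.02475749 0.008     ] ang 91.34413279311569 0.3066103306177795 0.0996273870453535
top [[0.5022, 0.0813], [0.4163, 0.0793], [0.4939, -0.0247], [0.419, -0.0249], [0.498, -0.0598], [0.4188, -0.0617]]
scene [[0.4161, 0.0805], [0.498, 0.0806], [0.4189, -0.0242], [0.5004, -0.0237], [0.4188, -0.0614], [0.4978, -0.0594]]
top [[0.6836, -0.1229], [0.6754, -0.2124]]
[ 0.6794716  -0.16766555  0.055     ] 84.79228994316168 0.08993240101535697
scene [[0.6727, -0.2121], [0.6842, -0.1226]]
[ 0.6784501  -0.16739473  0.055     ] -97.27694644257166 0.09023256580529437
```

```bash
cat >> h.py <<'E'
def to(pos,yaw,n=1):
    """yaw(deg): world direction of tool z (mod 180, nearest), tool y straight down"""
    s=arm.state();Rc=R.from_quat(s["orientation"]);M=Rc.as_matrix()
    cur=np.degrees(np.arctan2(M[1,2],M[0,2]))
    d=(yaw-cur+90)%180-90; y=np.radians(cur+d)
    z=np.array([np.cos(y),np.sin(y),0]);yy=np.array([0,0,-1.]);x=np.cross(yy,z)
    T=R.from_matrix(np.c_[x,yy,z])
    print("t",s["time"],"yaw",round(cur,2),"dyaw",round(d,2),"pos",np.round(s["ee_pos"],4),"q",np.round(s["joint_positions"],2),"w",round(s["gripper_width"],4),"F",np.round(s["ft_force"],2))
    dp=M.T@(np.array(pos)-s["ee_pos"])*1000; rv=np.degrees((Rc.inv()*T).as_rotvec())
    print("shift",np.round(dp,1),"turn",np.round(rv,2))
E
python3 - <<'E'
from h import *
to([.679,-.1675,.20],84)
print(R.from_quat(arm.state()["orientation"]).as_matrix().round(3))
E
```

```text
t 0.75 yaw -73.85 dyaw -22.15 pos [ 0.146  -0.5043  0.2497] q [-1.51  0.31  1.5   0.    1.33 -0.22] w 0.0877 F [ 0.73 -0.07  0.53]
shift [-605.7   49.7 -175.3] turn [ 0.   22.15 -0.  ]
[[-0.961 -0.     0.278]
 [-0.278  0.    -0.961]
 [-0.    -1.    -0.   ]]
```

{"op": "play_rows", "data": {"increments": [[[-55,0,-16],[0,2,0],0.6],[[-110,0,-32],[0,4,0],0.6],[[-165,0,-48],[0,6,0],0.6],[[-220,0,-64],[0,8,0],0.6],[[-275,0,-80],[0,10,0],0.6]]}}

```text
time: 1.38
ee_pos: [0.3893, -0.3498, 0.2499]
orientation: [0.037, -0.706, 0.706, -0.038]
ft_force: [-0.3, 0.0, -0.8]
gripper_width: 0.0533
```

```bash
python3 -c "
from h import *
to([.679,-.1675,.20],84)"
```

```text
t 1.375 yaw -83.93 dyaw -12.07 pos [ 0.3893 -0.3498  0.2499] q [-0.96  0.31  1.5  -0.    1.33  0.51] w 0.0533 F [-0.25  0.03 -0.77]
shift [-307.3   49.9 -150.7] turn [-2.000e-02  1.207e+01 -1.000e-02]
```

{"op": "play_rows", "data": {"increments": [[[-55,0,-27],[0,2,0],0.6],[[-110,0,-54],[0,5,0],0.6],[[-165,10,-80],[0,7,0],0.6],[[-220,20,-106],[0,9,0],0.6],[[-270,30,-132],[0,12,0],0.6]]}}

```text
time: 2.0
ee_pos: [0.6454, -0.1886, 0.2195]
orientation: [-0.037, -0.706, 0.706, 0.037]
ft_force: [-0.4, -0.8, -0.7]
gripper_width: 0.0528
```

```bash
python3 -c "
from h import *
im=arm.get_image('wrist');cv2.imwrite('pics/w1.png',im[:,:,::-1])
to([.679,-.1675,.20],84)
c=arm.get_calibration('wrist');T=np.array(c['tool_from_camera']);s=arm.state();M=R.from_quat(s['orientation']).as_matrix()
for q in ('wheel','wheel_hole','wheel_axle_end','stand_a'):
  for d in arm.boxes_of('wrist',q)[:2]: print(q,d['confidence'],np.round(s['ee_pos']+M@(T@np.r_[d['position'],1])[:3],4))
"
```

```text
t 2.05 yaw -95.9 dyaw -0.1 pos [ 0.6486 -0.184   0.2167] q [-0.45  0.68  1.02  0.    1.44  1.22] w 0.0528 F [ 3.94  2.9  -0.98]
shift [-28.5  16.7 -19.5] turn [0.14 0.1  0.07]
wheel 0.97 [ 0.6842 -0.166   0.0864]
wheel_hole 0.89 [ 0.6877 -0.1615  0.0867]
wheel_hole 0.6 [0.676  0.13   0.0684]
wheel_axle_end 0.81 [ 0.6853 -0.1633  0.0841]
stand_a 0.72 [0.6751 0.1164 0.0225]
stand_a 0.64 [ 0.7002 -0.1779  0.0385]
```

View pics/w1.png

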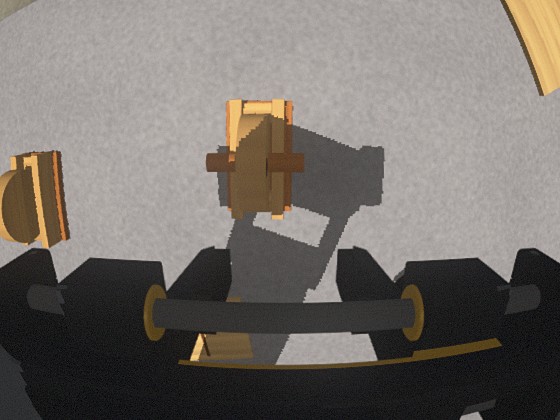

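{"op": "play_rows", "data": {"increments": [[[-28,30,-19],[0,0,0],0.6],[[-28,66,-19],[0,0,0],0.6],[[-28,66,-19],[0,0,0],0.6]]}}

```text
time: 2.62
ee_pos: [0.6718, -0.175, 0.152]
orientation: [0.035, 0.706, -0.706, -0.038]
ft_force: [-0.9, 0.7, 0.2]
gripper_width: 0.0528
```

```bash
python3 -c "
from h import *
to([.679,-.1675,.084],84)
im=arm.get_image('wrist');cv2.imwrite('pics/w2.png',im[:,:,::-1])
"
```

```text
t 2.625 yaw -95.98 dyaw -0.02 pos [ 0.6718 -0.175   0.152 ] q [-0.42  0.77  1.02 -0.    1.35  1.25] w 0.0528 F [-0.9   0.65  0.2 ]
shift [-6.7 67.9 -8.1] turn [0.04 0.02 0.26]
```

View pics/w2.png

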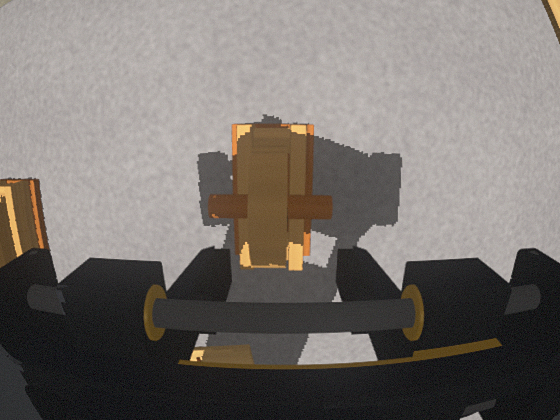

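```bash
cat >> h.py <<'E'
def wray(u,v,z,s):
    c=arm.get_calibration('wrist');T=np.array(c['tool_from_camera']);M=R.from_quat(s['orientation']).as_matrix()
    a=np.array([u-c['cx'],v-c['cy']]);r=np.linalg.norm(a);th=r/c['fx'];d=np.array([a[0]/r*np.sin(th),-a[1]/r*np.sin(th),-np.cos(th)])
    d=M@T[:3,:3]@d;o=np.array(s['ee_pos'])+M@T[:3,3];return o+d*(z-o[2])/d[2]
E
python3 -c "
from h import *
s=arm.state()
a=wray(209,207,.055,s);b=wray(332,207,.055,s);print(a,b,(a+b)/2,np.degrees(np.arctan2(*(a-b)[[1,0]])))
print(wray(248,150,.09,s),wray(290,150,.09,s))
to([.679,-.1675,.084],84)"
```

```text
[ 0.68490222 -0.12045549  0.055     ] [ 0.67504935 -0.21351896  0.055     ] [ 0.67997579 -0.16698723  0.055     ] 83.95646234623716
[ 0.72706796 -0.16002713  0.09      ] [ 0.72420667 -0.18579953  0.09      ]
t 2.675 yaw -95.99 dyaw -0.01 pos [ 0.6727 -0.1754  0.1545] q [-0.42  0.77  1.02 -0.    1.35  1.25] w 0.0529 F [0.78 0.59 0.87]
shift [-5.5 70.5 -8.5] turn [-0.03  0.01  0.03]
```

{"op": "play_rows", "data": {"increments": [[[-6,20,-8.5],[0,0,0],0.6],[[-6,45,-8.5],[0,0,0],0.6],[[-6,69,-8.5],[0,0,0],0.6],[[-6,70,-8.5],[0,0,0],0.6]]}}

```text
time: 3.18
ee_pos: [0.679, -0.1672, 0.0831]
orientation: [0.036, 0.706, -0.706, -0.038]
ft_force: [-0.2, 0.7, 0.0]
gripper_width: 0.0529
```

```bash
python3 -c "
from h import *
to([.6795,-.167,.084],84)
"
```

```text
t 3.175 yaw -96.0 dyaw -0.0 pos [ 0.679  -0.1672  0.0831] q [-0.41  0.85  1.07 -0.    1.23  1.27] w 0.0529 F [-0.16  0.71  0.02]
shift [-0.5 -0.9 -0.3] turn [0.02 0.   0.17]
```

{"op": "play_rows", "data": {"increments": [[[0,0,0],[0,0,0],0.1],[[0,0,0],[0,0,0],0.1],[[0,0,0],[0,0,0],0.1],[[0,0,0],[0,0,0],0.1]], "newtons": 20}}

```text
time: 3.68
ee_pos: [0.6792, -0.1674, 0.0838]
orientation: [-0.036, -0.706, 0.706, 0.038]
ft_force: [-0.4, 0.2, 1.1]
gripper_width: 0.0241
```

```bash
python3 -c "
from h import *
to([.6795,-.167,.16],84)
"
```

```text
t 3.675 yaw -96.0 dyaw -0.0 pos [ 0.6792 -0.1674  0.0838] q [-0.41  0.85  1.07 -0.    1.23  1.27] w 0.0241 F [-0.41  0.25  1.1 ]
shift [ -0.1 -76.2  -0.4] turn [-0.01  0.    0.11]
```

{"op": "play_rows", "data": {"increments": [[[0,-10,0],[0,0,0],0.1],[[0,-30,0],[0,0,0],0.1],[[0,-60,0],[0,0,0],0.1],[[0,-85,0],[0,0,0],0.1],[[0,-90,0],[0,0,0],0.1]]}}

```text
time: 4.3
ee_pos: [0.68, -0.1676, 0.1768]
orientation: [-0.038, -0.706, 0.707, 0.036]
ft_force: [-0.1, 0.3, -2.2]
gripper_width: 0.024
```

```bash
python3 -c "
from h import *
to([.4584,-.0425,.17],1.1)
im=arm.get_image('wrist');cv2.imwrite('pics/w3.png',im[:,:,::-1])
"
```

```text
t 4.3 yaw -95.99 dyaw -82.91 pos [ 0.68   -0.1676  0.1768] q [-0.41  0.77  0.97 -0.    1.4   1.27] w 0.024 F [-0.06  0.26 -2.22]
shift [ 233.5    6.1 -101.3] turn [ 3.000e-02  8.291e+01 -1.700e-01]
```

View pics/w3.png

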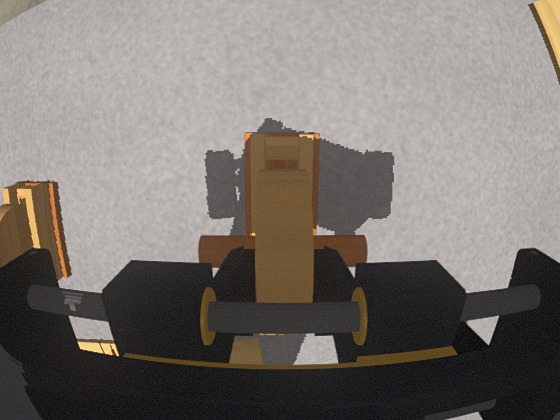

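{"op": "play_rows", "data": {"increments": [[[23,1,-10],[0,-9,0],0.1],[[47,2,-20],[0,-19,0],0.1],[[70,3,-30],[0,-29,0],0.1],[[94,3,-40],[0,-39,0],0.1],[[117,3,-50],[0,-49,0],0.1]]}}

```text
time: 4.97
ee_pos: [0.5674, -0.105, 0.1718]
orientation: [0.261, -0.657, 0.657, -0.261]
ft_force: [0.1, 0.1, -0.6]
gripper_width: 0.0237
```

```bash
python3 -c "
from h import *
to([.4584,-.0425,.17],1.1)
"
```

```text
t 4.975 yaw -46.66 dyaw 47.76 pos [ 0.5674 -0.105   0.1718] q [-0.39  0.49  1.44 -0.    1.2   0.43] w 0.0237 F [ 0.1   0.08 -0.6 ]
shift [  36.4    1.9 -120.2] turn [ 4.000e-02 -4.776e+01  5.000e-02]
```

{"op": "play_rows", "data": {"increments": [[[7,0,-24],[0,-10,0],0.1],[[14,1,-48],[0,-20,0],0.1],[[21,2,-72],[0,-30,0],0.1],[[28,2,-96],[0,-40,0],0.1],[[36,2,-120],[0,-48,0],0.1]]}}

```text
time: 5.6
ee_pos: [0.4577, -0.0418, 0.1692]
orientation: [0.508, -0.493, 0.492, -0.506]
ft_force: [-0.1, 0.6, -2.0]
gripper_width: 0.0238
```

{"op": "play_rows", "data": {"increments": [[[0,0,0],[0,0,0],0.1],[[0,0,0],[0,0,0],0.1]]}}

```text
time: 5.85
ee_pos: [0.4582, -0.0422, 0.1691]
orientation: [0.507, -0.494, 0.493, -0.506]
ft_force: [-0.3, -0.4, -1.8]
gripper_width: 0.0241
```

```bash
python3 -c "
from h import *
to([.4584,-.0425,.084],1.1)
s=arm.state()
for n in ('wrist','top'): cv2.imwrite('pics/%s4.png'%n,arm.get_image(n)[:,:,::-1])
"
```

```text
t 5.85 yaw 1.48 dyaw -0.38 pos [ 0.4582 -0.0422  0.1691] q [-0.35  0.26  1.8  -0.    1.09 -0.37] w 0.0241 F [-0.34 -0.39 -1.77]
shift [ 0.3 85.1  0.4] turn [ 0.12  0.38 -0.01]
```

View pics/wrist4.png

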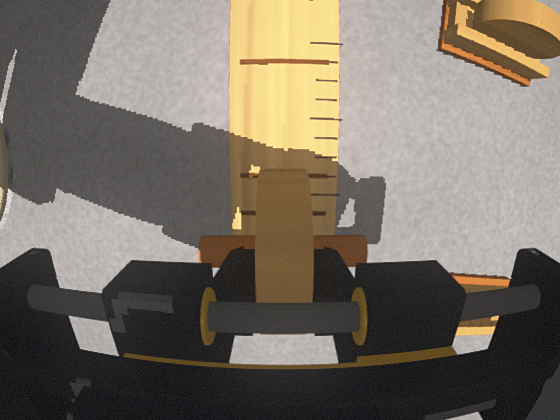

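View pics/top4.png

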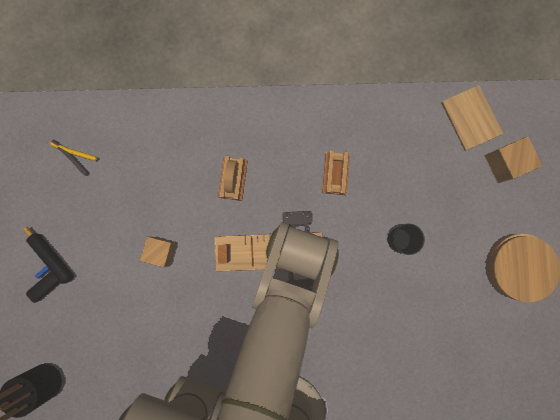

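```bash
python3 -c "
from h import *
s=arm.state()
for p in ((241,62),(329,62),(240,176),(325,213),(335,176)): print(p,wray(*p,.010,s).round(4))
for p in ((231,100),(338,100)): print(p,wray(*p,.008,s).round(4))
for p in ((201,249),(366,249)): print(p,wray(*p,s['ee_pos'][2]-.0288,s).round(4))
"
```

```text
(241, 62) [0.4176 0.0798 0.01  ]
(329, 62) [0.4964 0.0819 0.01  ]
(240, 176) [ 0.4181 -0.0253  0.01  ]
(325, 213) [ 0.4987 -0.0589  0.01  ]
(335, 176) [ 0.5061 -0.023   0.01  ]
(231, 100) [0.409  0.0448 0.008 ]
(338, 100) [0.5059 0.0473 0.008 ]
(201, 249) [ 0.4127 -0.0439  0.1403]
(366, 249) [ 0.5052 -0.0414  0.1403]
```

{"op": "play_rows", "data": {"increments": [[[0,25,0],[0,0.4,0],0.1],[[0,55,0],[0,0.4,0],0.1],[[0,75,0],[0,0.4,0],0.1],[[0,82,0],[0,0.4,0],0.1],[[0,85,0],[0,0.4,0],0.1]]}}

```text
time: 6.58
ee_pos: [0.4585, -0.0425, 0.0841]
orientation: [0.505, -0.496, 0.495, -0.504]
ft_force: [-0.5, 0.7, -1.7]
gripper_width: 0.0239
```

```bash
python3 -c "
from h import *
to([.4584,-.0425,.0815],1.1)
"
```

```text
t 6.575 yaw 1.08 dyaw 0.02 pos [ 0.4585 -0.0425  0.0841] q [-0.35  0.39  1.88 -0.    0.87 -0.37] w 0.0239 F [-0.49  0.72 -1.74]
shift [ 0.   2.6 -0.1] turn [ 0.11 -0.02 -0.  ]
```

{"op": "play_rows", "data": {"increments": [[[0,1,0],[0,0,0],0.1],[[0,2,0],[0,0,0],0.1],[[0,2.5,0],[0,0,0],0.1]]}}

```text
time: 6.95
ee_pos: [0.4587, -0.0425, 0.0819]
orientation: [0.505, -0.496, 0.495, -0.504]
ft_force: [-0.5, 0.0, -0.4]
gripper_width: 0.0241
```

```bash
python3 -c "
from h import *
to([.4584,-.0425,.0815],1.1)
"
```

```text
t 6.95 yaw 1.07 dyaw 0.03 pos [ 0.4587 -0.0425  0.0819] q [-0.35  0.39  1.88 -0.    0.87 -0.37] w 0.0241 F [-0.53  0.03 -0.42]
shift [-0.   0.4 -0.3] turn [ 0.07 -0.03  0.01]
```

{"op": "play_rows", "data": {"increments": [[[0,0.7,0],[0,0,0],0.1],[[0,0.7,0],[0,0,0],0.1]]}}

```text
time: 7.2
ee_pos: [0.4588, -0.0426, 0.0817]
orientation: [0.505, -0.495, 0.495, -0.504]
ft_force: [-1.9, 0.2, 6.3]
gripper_width: 0.0238
```

Contact. Release in place.

{"op": "play_rows", "data": {"increments": [[[0,0,0],[0,0,0],0.36],[[0,0,0],[0,0,0],0.45],[[0,0,0],[0,0,0],0.6],[[0,0,0],[0,0,0],0.6],[[0,0,0],[0,0,0],0.6]]}}

```text
time: 7.82
ee_pos: [0.4588, -0.0426, 0.0817]
orientation: [0.505, -0.495, 0.495, -0.504]
ft_force: [0.3, -0.1, 0.1]
gripper_width: 0.0526
```

```bash
python3 -c "
from h import *
to([.4584,-.0425,.14],1.1)
cv2.imwrite('pics/w5.png',arm.get_image('wrist')[:,:,::-1])
cv2.imwrite('pics/s5.png',cv2.resize(arm.get_image('scene')[130:260,180:360],None,fx=4,fy=4)[:,:,::-1])
"
```

```text
t 7.825 yaw 1.08 dyaw 0.02 pos [ 0.4588 -0.0426  0.0817] q [-0.35  0.4   1.88 -0.    0.86 -0.37] w 0.0526 F [ 0.34 -0.09  0.13]
shift [ -0.1 -58.3  -0.4] turn [ 0.05 -0.02  0.03]
```

View pics/w5.png

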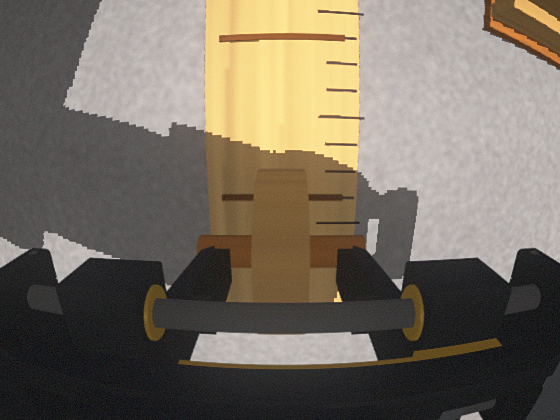

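View pics/s5.png

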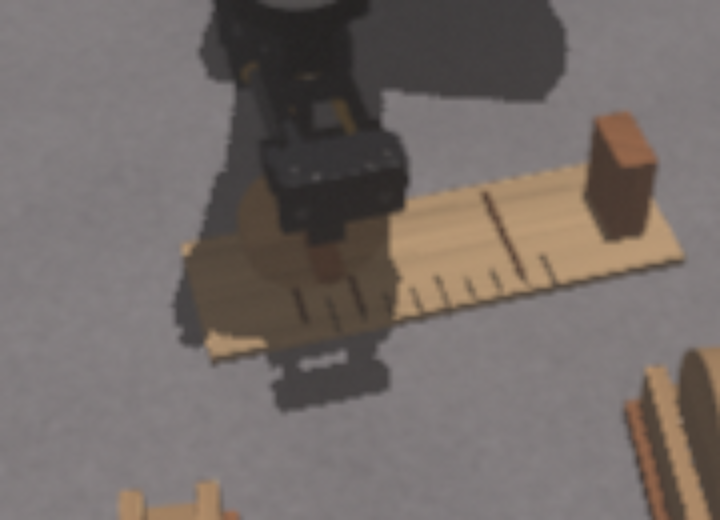

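{"op": "play_rows", "data": {"increments": [[[0,-10,0],[0,0,0],0.6],[[15,-10,0],[0,0,0],0.6],[[38,-8,0],[0,0,0],0.6],[[38,10,0],[0,0,0],0.6],[[38,25,0],[0,0,0],0.6]]}}

```text
time: 8.55
ee_pos: [0.4594, -0.0815, 0.0562]
orientation: [0.505, -0.495, 0.495, -0.504]
ft_force: [0.4, -0.2, 0.0]
gripper_width: 0.0525
```

```bash
python3 -c "
from h import *
to([.4584,-.0625,.057],1.1)
cv2.imwrite('pics/w6.png',arm.get_image('wrist')[:,:,::-1])
cv2.imwrite('pics/s6.png',cv2.resize(arm.get_image('scene')[130:260,180:360],None,fx=4,fy=4)[:,:,::-1])
"
```

```text
t 8.55 yaw 1.04 dyaw 0.06 pos [ 0.4594 -0.0815  0.0562] q [-0.43  0.45  1.88 -0.    0.81 -0.44] w 0.0525 F [ 0.38 -0.17  0.  ]
shift [-19.   -0.8  -0.7] turn [ 0.04 -0.06  0.04]
```

View pics/w6.png

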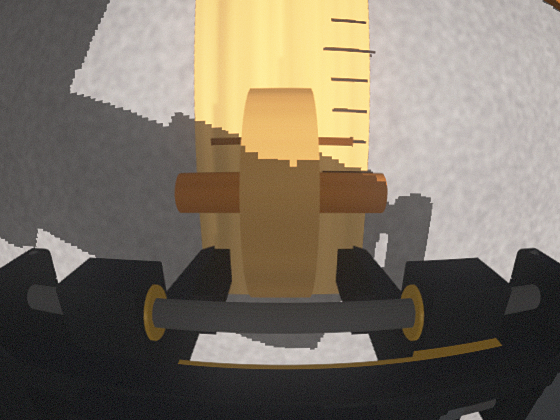

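View pics/s6.png

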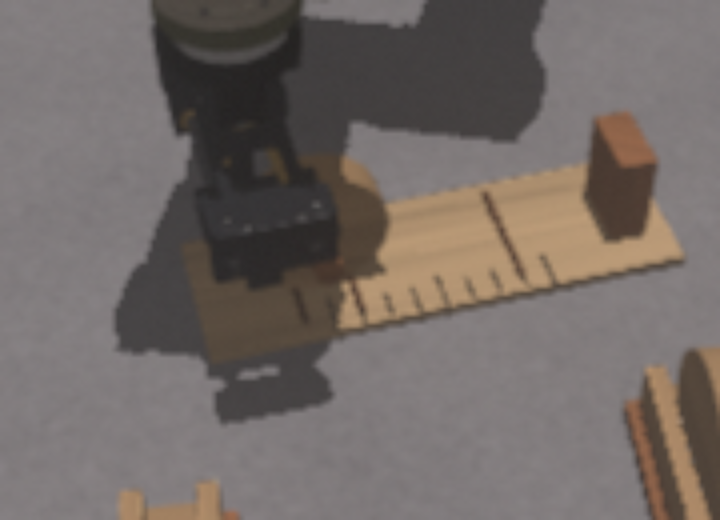

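{"op": "play_rows", "data": {"increments": [[[-8,0,0],[0,0,0],0.6],[[-14,0,0],[0,0,0],0.6],[[-20,0,0],[0,0,0],0.6],[[-25,0,0],[0,0,0],0.6],[[-30,0,0],[0,0,0],0.6]]}}

```text
time: 9.28
ee_pos: [0.4582, -0.0503, 0.0556]
orientation: [0.505, -0.496, 0.494, -0.504]
ft_force: [-0.1, -1.4, 1.1]
gripper_width: 0.0529
```

```bash
python3 -c "
from h import *
to([.4565,.08,.0565],1.1)
cv2.imwrite('pics/w7.png',arm.get_image('wrist')[:,:,::-1])
"
```

```text
t 9.275 yaw 1.08 dyaw 0.02 pos [ 0.4582 -0.0503  0.0556] q [-0.36  0.44  1.9  -0.    0.8  -0.38] w 0.0529 F [-0.08 -1.37  1.14]
shift [-130.3   -0.8    0.7] turn [ 0.18 -0.02 -0.03]
```

View pics/w7.png

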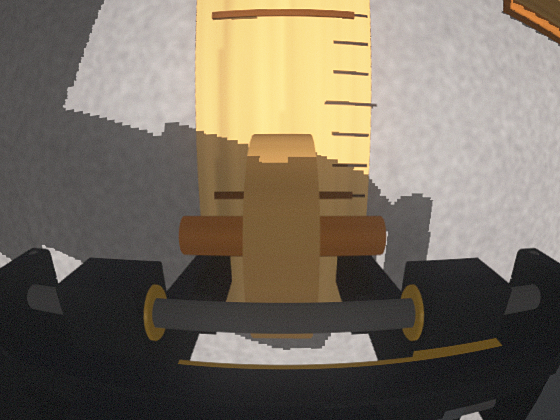

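```bash
python3 -c "
from h import *
s=arm.state();print(s['ee_pos'],wray(282,235,.054,s), wray(180,235,.054,s), wray(386,235,.054,s))
to([.4565,.08,.0565],1.1)
"
```

```text
[ 0.45810039 -0.04987043  0.05555278] [ 0.45780209 -0.03151621  0.054     ] [ 0.41015328 -0.03286137  0.054     ] [ 0.50624947 -0.03099966  0.054     ]
t 9.325 yaw 1.09 dyaw 0.01 pos [ 0.4581 -0.0499  0.0556] q [-0.36  0.44  1.9  -0.    0.8  -0.38] w 0.053 F [ 0.47  0.65 -0.45]
shift [-129.9   -0.9    0.9] turn [ 0.19 -0.01 -0.04]
```

{"op": "play_rows", "data": {"increments": [[[-6,-0.5,0],[0,0,0],0.6],[[-13,-1,0],[0,0,0],0.6],[[-21,-1,0],[0,0,0],0.6],[[-29,-1,0],[0,0,0],0.6],[[-37,-1,0],[0,0,0],0.6]]}}

```text
time: 9.95
ee_pos: [0.4574, -0.0123, 0.0566]
orientation: [0.505, -0.496, 0.494, -0.504]
ft_force: [-0.2, -0.2, 0.0]
gripper_width: 0.0533
```

```bash
python3 -c "
from h import *
to([.4565,.08,.0565],1.1)
cv2.imwrite('pics/w8.png',arm.get_image('wrist')[:,:,::-1])
"
```

```text
t 9.95 yaw 1.1 dyaw 0.0 pos [ 0.4574 -0.0123  0.0566] q [-0.28  0.44  1.91 -0.    0.8  -0.3 ] w 0.0533 F [-0.18 -0.23  0.01]
shift [-92.3   0.1   0.9] turn [ 0.19 -0.   -0.04]
```

View pics/w8.png

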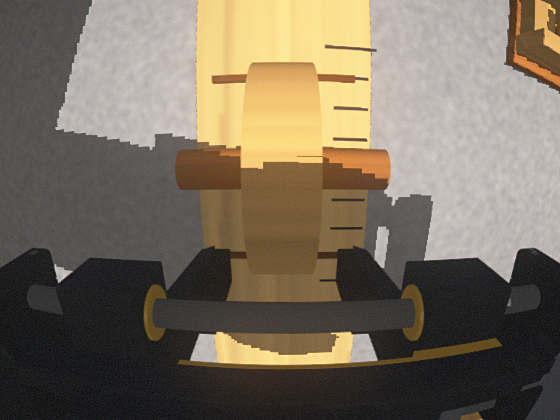

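```bash
python3 -c "
from h import *
s=arm.state();print(s['ee_pos'],wray(283,169,.053,s),wray(178,169,.053,s), wray(388,169,.053,s))
"
```

```text
[ 0.45720935 -0.01162728  0.05652387] [0.4567873  0.03632448 0.053     ] [0.40966398 0.03606122 0.053     ] [0.50376535 0.03787857 0.053     ]
```

{"op": "play_rows", "data": {"increments": [[[-4,0,0],[0,0,0],0.6],[[-8,0,0],[0,0,0],0.6],[[-12,0,0],[0,0,0],0.6],[[-16,0,0],[0,0,0],0.6]]}}

```text
time: 10.5
ee_pos: [0.4569, 0.0046, 0.0566]
orientation: [0.506, -0.496, 0.494, -0.504]
ft_force: [0.5, -0.0, 0.3]
gripper_width: 0.0529
```

```bash
python3 -c "
from h import *
to([.4565,.08,.0565],1.1)
cv2.imwrite('pics/w9.png',arm.get_image('wrist')[:,:,::-1])
"
```

```text
t 10.5 yaw 1.11 dyaw -0.01 pos [0.4569 0.0046 0.0566] q [-0.25  0.44  1.91 -0.    0.8  -0.27] w 0.0529 F [ 0.46 -0.03  0.3 ]
shift [-75.4   0.1   1.1] turn [ 0.21  0.01 -0.06]
```

View pics/w9.png

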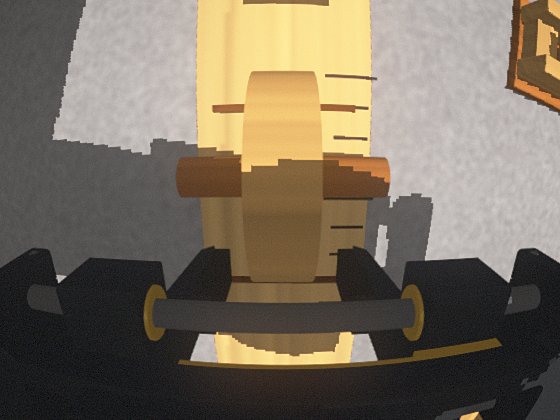

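{"op": "play_rows", "data": {"increments": [[[-7,0,0],[0,0,0],0.6],[[-14,0,0],[0,0,0],0.6],[[-21,0,0],[0,0,0],0.6],[[-28,0,0],[0,0,0],0.6],[[-34,0,0],[0,0,0],0.6]]}}

```text
time: 11.18
ee_pos: [0.4561, 0.0394, 0.0566]
orientation: [0.506, -0.496, 0.494, -0.504]
ft_force: [0.1, 0.1, -0.4]
gripper_width: 0.0528
```

```bash
python3 -c "
from h import *
to([.4565,.08,.0565],1.1)
cv2.imwrite('pics/w10.png',arm.get_image('wrist')[:,:,::-1])
"
```

```text
t 11.175 yaw 1.14 dyaw -0.04 pos [0.4561 0.0394 0.0566] q [-0.17  0.44  1.9   0.    0.8  -0.19] w 0.0528 F [ 0.13  0.13 -0.43]
shift [-40.6   0.1   1.2] turn [ 0.22  0.04 -0.06]
```

View pics/w10.png

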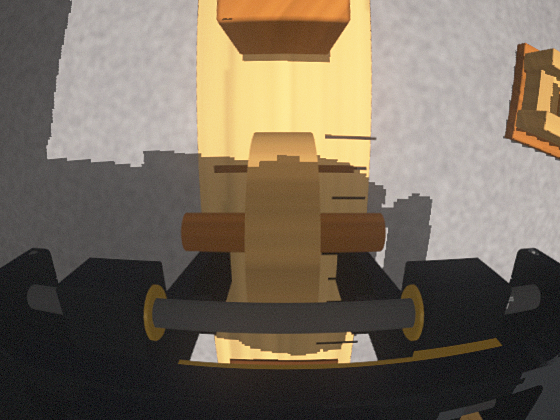

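{"op": "play_rows", "data": {"increments": [[[-5,0,0],[0,0,0],0.6],[[-10,0,0],[0,0,0],0.6],[[-15,0,0],[0,0,0],0.6],[[-20,0,0],[0,0,0],0.6],[[-25,0,0],[0,0,0],0.6]]}}

```text
time: 11.85
ee_pos: [0.4555, 0.0652, 0.0566]
orientation: [0.506, -0.496, 0.494, -0.504]
ft_force: [-0.0, -0.8, 1.0]
gripper_width: 0.0528
```

```bash
python3 -c "
from h import *
to([.4565,.08,.0565],1.1)
cv2.imwrite('pics/w11.png',arm.get_image('wrist')[:,:,::-1])
"
```

```text
t 11.85 yaw 1.16 dyaw -0.06 pos [0.4555 0.0652 0.0566] q [-0.11  0.44  1.9   0.    0.81 -0.13] w 0.0528 F [-0.   -0.83  0.99]
shift [-14.8   0.1   1.3] turn [ 0.23  0.06 -0.08]
```

View pics/w11.png

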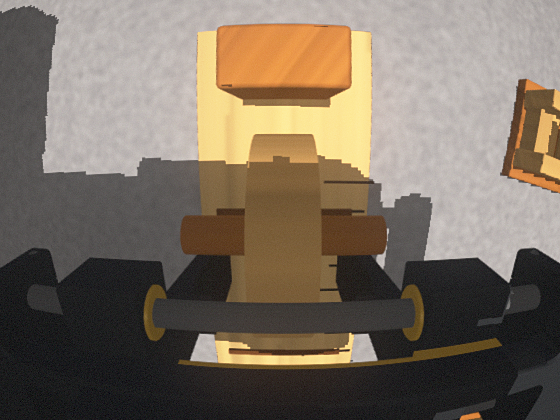

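{"op": "play_rows", "data": {"increments": [[[-4,0,0],[0,0,0],0.6],[[-8,0,0],[0,0,0],0.6],[[-10,0,0],[0,0,0],0.6],[[-10,0,0],[0,0,0],0.6],[[-10,0,0],[0,0,0],0.6]]}}

```text
time: 12.52
ee_pos: [0.4553, 0.0755, 0.0566]
orientation: [0.506, -0.496, 0.494, -0.504]
ft_force: [-0.7, -0.1, 0.4]
gripper_width: 0.0531
```

```bash
python3 -c "
from h import *
to([.4565,.08,.0565],1.1)
cv2.imwrite('pics/w12.png',arm.get_image('wrist')[:,:,::-1])
"
```

```text
t 12.525 yaw 1.17 dyaw -0.07 pos [0.4553 0.0755 0.0566] q [-0.09  0.44  1.89  0.    0.81 -0.11] w 0.0531 F [-0.66 -0.11  0.39]
shift [-4.5  0.1  1.3] turn [ 0.22  0.07 -0.08]
```

View pics/w12.png

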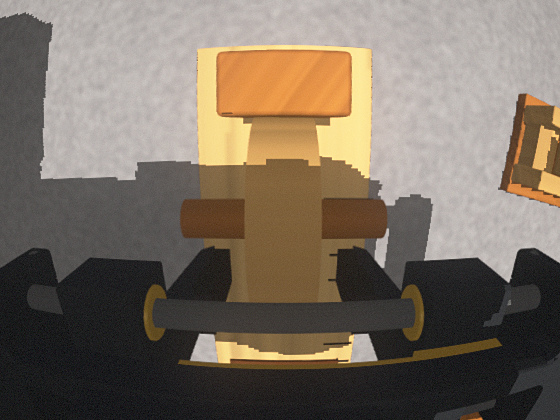

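{"op": "play_rows", "data": {"increments": [[[5,0,0],[0,0,0],0.6],[[14,0,0],[0,0,0],0.6],[[14,-30,0],[0,0,0],0.6],[[14,-75,0],[0,0,0],0.6],[[14,-120,0],[0,0,0],0.6]]}}

```text
time: 13.2
ee_pos: [0.4558, 0.0607, 0.1779]
orientation: [0.506, -0.496, 0.494, -0.504]
ft_force: [0.6, -0.2, 0.5]
gripper_width: 0.053
```

{"op": "play_rows", "data": {"increments": [[[40,-20,0],[0,0,0],0.6],[[90,-20,0],[0,0,0],0.6],[[140,-20,0],[0,0,0],0.6],[[180,-20,0],[0,0,0],0.6],[[180,-20,0],[0,0,0],0.6]]}}

```text
time: 13.82
ee_pos: [0.4591, -0.1217, 0.1974]
orientation: [0.505, -0.497, 0.495, -0.503]
ft_force: [-0.7, 0.4, -0.2]
gripper_width: 0.0527
```

```bash
python3 -c "
from h import *
to([.4565,.08,.0565],1.1)
cv2.imwrite('pics/w13.png',arm.get_image('wrist')[:,:,::-1])
cv2.imwrite('pics/s13.png',cv2.resize(arm.get_image('scene')[130:260,180:360],None,fx=4,fy=4)[:,:,::-1])
cv2.imwrite('pics/t13.png',arm.get_image('top')[:,:,::-1])
c=arm.get_calibration('scene');E=np.array(c['extrinsics'])
for q in ('wheel','wheel_hole','wheel_axle_end'):
  for d in arm.boxes_of('scene',q)[:2]: print(q,d['confidence'],(E@np.r_[d['position'],1])[:3].round(4))
"
```

```text
t 13.825 yaw 0.91 dyaw 0.19 pos [ 0.4591 -0.1217  0.1974] q [-0.51  0.26  1.72 -0.    1.17 -0.52] w 0.0527 F [-0.67  0.37 -0.21]
shift [-201.6  141.2    1.2] turn [ 0.26 -0.19 -0.07]
wheel 0.97 [0.4687 0.0962 0.0654]
wheel_hole 0.7 [0.4685 0.0976 0.0612]
```

View pics/w13.png

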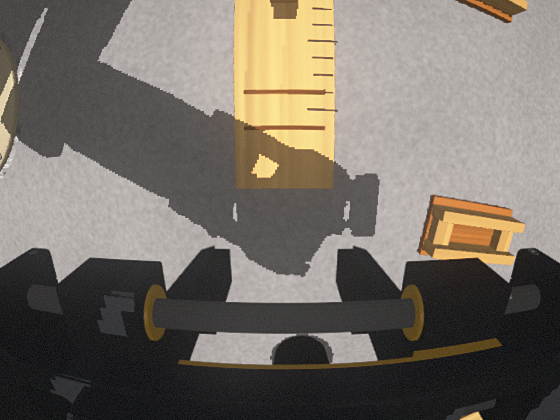

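View pics/s13.png

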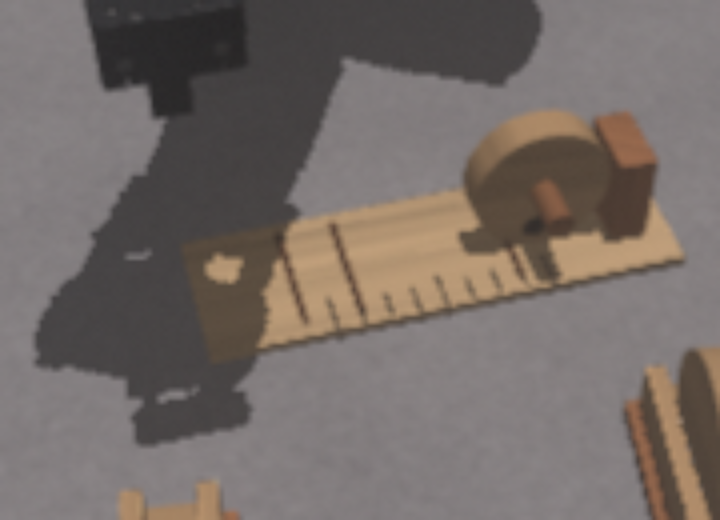

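View pics/t13.png

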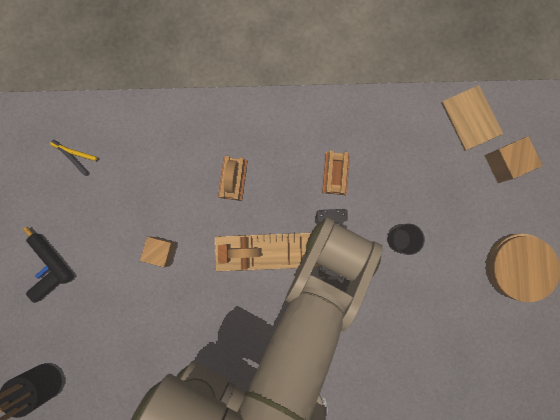

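```bash
python3 -c "
from h import *
def rx(u,v,x):
    c=arm.get_calibration('scene');E=np.array(c['extrinsics']);d=E[:3,:3]@np.array([(u-c['cx'])/c['fx'],-(v-c['cy'])/c['fy'],-1.]);o=E[:3,3];return o+d*(x-o[0])/d[0]
print('hole',rx(*cr(533,226,4,180,130),.4677)); print('axle end',rx(*cr(560,210,4,180,130),.5007))
t=cv2.imread('pics/t13.png');cv2.imwrite('pics/t13c.png',cv2.resize(t[225:280,205:315],None,fx=7,fy=7,interpolation=2))
"
```

```text
hole [0.4677     0.09573895 0.02470011]
axle end [0.5007     0.09902546 0.06934069]
```

View pics/t13c.png

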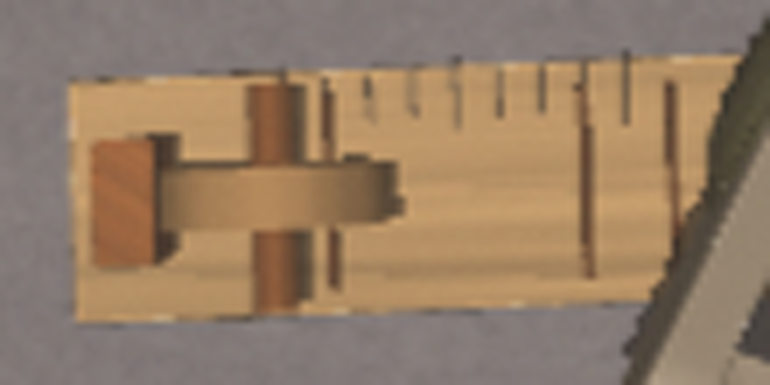

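```bash
python3 -c "
from h import *
for P in ((.5007,.098,.053),(.4677,.098,.023),(.4557,.098,.098)): 
  p=proj('scene',P); print(P,(p-[180,130]+.5)*4-.5)
s=cv2.imread('pics/s13.png');cv2.imwrite('pics/s13c.png',cv2.resize(s[90:300,430:690],None,fx=3,fy=3,interpolation=2))
"
```

```text
(0.5007, 0.098, 0.053) [556.30938887 229.51307247]
(0.4677, 0.098, 0.023) [536.20135353 227.24950196]
(0.4557, 0.098, 0.098) [538.24864523 126.07050791]
```

View pics/s13c.png

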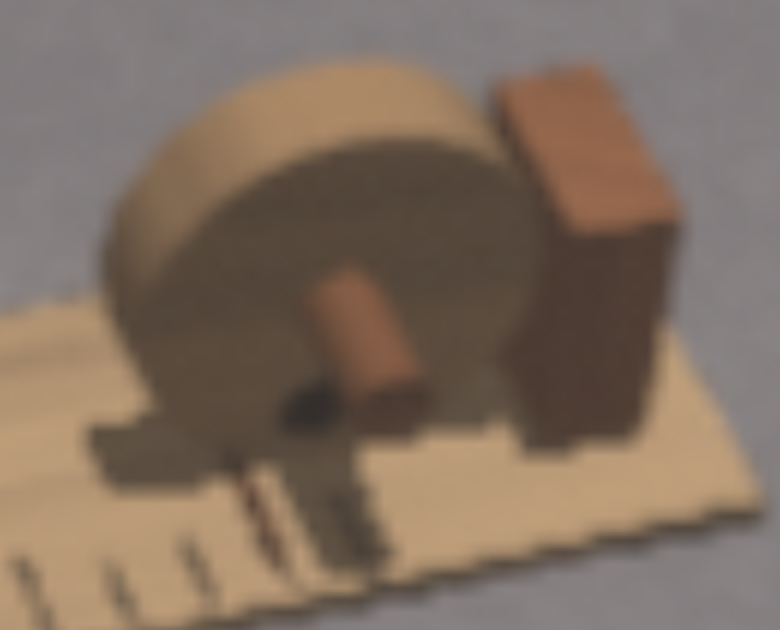

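```bash
python3 -c "
from h import *
print(arm.state()['time'],arm.state()['ft_force']);print(arm.sign_off())"
```

```text
14.125 [-0.58909362  0.1646056   0.81711066]
the job is handed in; nothing more can be done
None
```

I set the wheel upright in the start seat, hole uppermost, and let go. I then rolled it along the board into the end seat by pushing both axle ends from behind. I backed the gripper clear and handed the job in at 14.1 s of the 48 s allowed; no verdict was given.

**Last checks, from the scene and top pictures:**
- **Position:** the wheel stands square and upright in the end seat by the stop block, its axle within a few mm of the seat's middle. The axle end lies within about 4 pixels (4× zoom) of where it should be for an upright wheel.
- **Hole:** it is at the bottom, at about 25 mm height (the limit is 31 mm).
- **Other things:** by eye, the plain disc, pot and block show no change from the first top picture. The gripper was clear of everything.

**Departures and disagreements:**
- After the first rib the wheel rolled freely a few centimetres ahead of the fingers. It stayed square, and the fingers caught up with it before the last rib.
- One reading put the axle end at 69 mm instead of 53 mm. An enlarged view showed I had marked the wrong pixel, and the corrected one agreed.
- I saw no picture of the hole while the wheel was in the start seat. I took it to be on top because it was held the same way throughout the carry.

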